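# Range culture jars by height along the light shelf

### The arm

A 6-joint arm with a two-finger parallel gripper is mounted at the origin on the work surface. World frame = base frame: x ahead of the robot, y to its left, z up, the work surface at z = 0. Lengths are in mm, angles in degrees, forces in N, time in s.
With the tool pointing down it reaches from about 275 to 750 mm from the base axis. Payload 10.2 kg.
Tool frame: the origin (TCP) lies midway between the tips of the shut fingers; the grasp point (between the pads) lies 19 mm behind it (ctrl.grasp_offset is the distance from the TCP to the grasp point, in mm); z points along the fingers, y is the line along which they close (so a half turn about z gives the same grasp; the last joint's range is limited). The gripper opens to 88 mm and grips with 3 to 60 N. Pads are 18 mm wide; open, the fingers measure 123 mm over their backs; the gripper's body (75 mm by 187 mm) begins 45 mm behind the grasp point.
Start: joints at [57.158, 17.928, 85.812, -0, 76.261, -12.8], TCP at [179.936, 493.208, 238.72] pointing down, gripper open.
Joint ranges: [-168.41, 168.41], [-55.51, 124.54], [10.69, 146.95], [-70.63, 250.63], [1, 178], [-165.06, 165.06]. Speed limits (degrees/s): [136.94, 136.94, 172.46, 180, 180, 180].

### API

Orientations are given as a 3x3 rotation matrix whose columns are the frame's x, y, z axes.
In Python, from station import ctrl, eyes, sense gives the robot as it stands (ctrl), with the cameras (eyes) and the readings as plain functions.
- The arm moves only by the tool inch_along, called after "Emit:" by a JSON object that holds its "name" and its "arguments". Schema: {"type":"object","properties":{"offsets":{"type":"array","items":{"type":"object","properties":{"wx":{"type":"number"},"wy":{"type":"number"},"wz":{"type":"number"},"dx":{"type":"number"},"dy":{"type":"number"},"dz":{"type":"number"},"aperture":{"type":"number"}},"additionalProperties":false,"required":["aperture"]},"minItems":1,"maxItems":10},"only":{"type":"string"},"quiet":{"type":"boolean"},"lines":{"type":"string"}},"required":["offsets"],"additionalProperties":false}. offsets is a list of rows, 1 to 10 of them, each an object with the fields wx, wy, wz (a rotation vector in normalised numbers (1 is 90 degrees)), dx, dy, dz (the shift in normalised numbers (1 is 600 mm)), aperture (the finger opening in mm); a field left out counts as zero (the opening has to be given); each row is the pose to reach, as a shift and turn from the pose commanded when the call began, along the tool's axes at that moment; what a row does not reach only later rows make up. A row lasts 1/12 s, in which the tool goes at most 41.7 mm and 7.16 degrees, less where a joint would pass 70% of its speed; a pose out of reach is approached as far as the arm can. The fingers move at their own pace and stop on an object; the grip force is fixed at half the most. Time passes only in rows, so rows that do not move let the fingers close. The tool returns the time, the measured TCP pose, the force, the opening and the grip force at its end. only (a regular expression) keeps the lines of the reply that match it, lines (a string "A,B") keeps lines A to B, and quiet returns only ok. No shift or turn number may pass 1 either way. Input that does not fit is refused with a message, and nothing moves.
- sense(): the state, without advancing time (a new reading comes with each control period).
- eyes.snapshot(name): name is "scene" or "top" or "wrist"; returns the picture (420x560x3 uint8, red, green, blue); there is no depth.
- eyes.calibration(name): a dict with "fx", "fy", "cx", "cy" (pixels), "k1" (the pictures are not rectified: a ray, as slopes to the right and down, at radius r is drawn at 1 + k1 r^2 times it, then the intrinsics apply), "T" (4x4, takes a point from camera to world coordinates). Camera axes: x right, y down, z forward; pixel columns grow to the right and rows downward; lengths in mm; the calibration is good to about 2 mm. A picture is of the moment at which its call begins: read the wrist's pose just before it. calibration takes no time and is no camera call; for the wrist camera it gives the pose at the moment of the call.
- ctrl.sign_off(): hands the job in; it is judged then, once.
The state is a dict: "t": time; "q": joint angles; "qd": joint speeds; "joint_efforts": joint torques, N m; "eef_pos": TCP position; "orientation": TCP orientation; "force": force on the tool from outside, world axes, zero at the start; "ft_torque": the same for the moment, N m; "opening": finger opening in mm; "gripper_force": force on a finger pad.
Only numpy, scipy, OpenCV 4.12 (cv2) and the standard library are available. Lean on these libraries where they do the work, as an engineer would, in place of code of your own. Each camera call takes 0.05 s, during which the arm holds its last target. There are 200 camera calls.

### The job

Line up the four lidded jars of green shoots that stand on the bench along the low light shelf in order of height, one centred on each black rubber pad: the shortest on the pad next to the grow lamp, the tallest on the pad farthest from it, so that no jar stands in a shorter one's light. They are glass: keep them upright and set them down gently, without letting them drop.

Things in the scene. Friction and masses are not known exactly. Their poses are not given: they have to be found in the camera images.
- jar_100: The smallest and shortest of the four lidded culture jars with green shoots on dark agar: straight-sided round glass with a flat yellow-gold metal twist lid, diameter 50 mm (lid and glass alike), height 65 mm with the lid, about 130 g, standing upright on the table at the start. Origin: centre of its underside; z up.
- jar_160: The second shortest of the four lidded culture jars with green shoots on dark agar: straight-sided round glass with a flat yellow-gold metal twist lid, diameter 54 mm (lid and glass alike), height 88 mm with the lid, about 190 g, standing upright on the table at the start. Origin: centre of its underside; z up.
- jar_250: The second tallest of the four lidded culture jars with green shoots on dark agar: straight-sided round glass with a flat yellow-gold metal twist lid, diameter 58 mm (lid and glass alike), height 113 mm with the lid, about 270 g, standing upright on the table at the start. Origin: centre of its underside; z up.
- jar_400: The tallest of the four lidded culture jars with green shoots on dark agar: straight-sided round glass with a flat yellow-gold metal twist lid, diameter 62 mm (lid and glass alike), height 140 mm with the lid, about 380 g, standing upright on the table at the start. Origin: centre of its underside; z up.
- pad_1: Black round rubber pad, 70 mm across, number 1 of the four in a row on the light shelf, counted along the shelf's +y, 96 mm apart centre to centre; its flat top stands 3 mm above the shelf top and 21 mm above the table. Origin: centre of its top face; axes parallel to the shelf's.
- pad_2: Black round rubber pad, 70 mm across, number 2 of the four in a row on the light shelf, counted along the shelf's +y, 96 mm apart centre to centre; its flat top stands 3 mm above the shelf top and 21 mm above the table. Origin: centre of its top face; axes parallel to the shelf's.
- pad_3: Black round rubber pad, 70 mm across, number 3 of the four in a row on the light shelf, counted along the shelf's +y, 96 mm apart centre to centre; its flat top stands 3 mm above the shelf top and 21 mm above the table. Origin: centre of its top face; axes parallel to the shelf's.
- pad_4: Black round rubber pad, 70 mm across, number 4 of the four in a row on the light shelf, counted along the shelf's +y, 96 mm apart centre to centre; its flat top stands 3 mm above the shelf top and 21 mm above the table. Origin: centre of its top face; axes parallel to the shelf's.
- shelf: Low white sheet-steel light shelf, fixed: 100 mm deep (its x), 400 mm long (its y), top 18 mm above the table, carrying the four pads along its middle line. Origin: centre of its underside, on the table; y along the row, z up.
- lamp: Upright LED grow lamp, fixed: dark round foot 104 mm across, white glowing tube 46 mm across, 210 mm high over all. It stands beyond one end of the light shelf, in line with the row, about 320 mm from the shelf's middle; which end (+y or -y of the shelf) differs from start to start, a white film roll (92 mm across, 125 mm high) standing at the other. Origin: centre of its foot, on the table.

How it is judged (in metres and radians):
At the end, for the whole second after the job is handed in: Each jar stands released and at rest (below 0.02 m/s) on its own pad, its axis within 12 mm of the pad's centre, its underside within 4 mm of the pad's top, within 0.1 rad of upright; from the lamp's end outward they run from shortest to tallest (((y of lamp in the frame of shelf below 0 m and horizontal distance between jar_100 and pad_1 below 0.012 m and z of jar_100 in the frame of pad_1 between -0.004 and 0.004 m and horizontal distance between jar_160 and pad_2 below 0.012 m and z of jar_160 in the frame of pad_2 between -0.004 and 0.004 m and horizontal distance between jar_250 and pad_3 below 0.012 m and z of jar_250 in the frame of pad_3 between -0.004 and 0.004 m and horizontal distance between jar_400 and pad_4 below 0.012 m and z of jar_400 in the frame of pad_4 between -0.004 and 0.004 m) or (y of lamp in the frame of shelf above 0 m and horizontal distance between jar_400 and pad_1 below 0.012 m and z of jar_400 in the frame of pad_1 between -0.004 and 0.004 m and horizontal distance between jar_250 and pad_2 below 0.012 m and z of jar_250 in the frame of pad_2 between -0.004 and 0.004 m and horizontal distance between jar_160 and pad_3 below 0.012 m and z of jar_160 in the frame of pad_3 between -0.004 and 0.004 m and horizontal distance between jar_100 and pad_4 below 0.012 m and z of jar_100 in the frame of pad_4 between -0.004 and 0.004 m)) and angle between each of jar_100, jar_160, jar_250, jar_400's own z axis and vertical below 0.1 rad and linear speed of each of jar_100, jar_160, jar_250, jar_400 below 0.02 m/s); the robot touches nothing.
It fails at once if a culture jar is tipped more than 0.5 rad from upright (angle between any of jar_100, jar_160, jar_250, jar_400's own z axis and vertical above 0.5 rad).
It fails at once if a jar is let fall (it moves faster than 0.5 m/s while the fingers do not hold it, a drop of about 13 mm) ((linear speed of jar_100 above 0.5 m/s and contact force between jar_100 and the fingers below 0.05 N) or (linear speed of jar_160 above 0.5 m/s and contact force between jar_160 and the fingers below 0.05 N) or (linear speed of jar_250 above 0.5 m/s and contact force between jar_250 and the fingers below 0.05 N) or (linear speed of jar_400 above 0.5 m/s and contact force between jar_400 and the fingers below 0.05 N)).
It also fails if it takes over 106 s, if anything falls off the work surface, if the arm or the gripper's body presses on something with over 40 N, if the wrist force passes 120 N, or if a joint passes its speed limit or range.

## Working session

There is one attempt and no reset: what is moved stays moved. The work goes in short steps, Python scripts to look and compute and a tool call to move; the robot and the scene stay as the last step left them, time stands still between calls to the robot, and variables do not carry over. Pictures are saved under pics/ and viewed, at most 14 in all, crops included, and the job is handed in when it is done.

```bash
ls; mkdir -p pics; python3 - <<'E'
from station import ctrl, eyes, sense
import cv2
for n in("scene","top"):
    cv2.imwrite(f"pics/{n}0.png",eyes.snapshot(n)[:,:,::-1]); c=eyes.calibration(n); print(n,c)
s=sense();print(s['t'],s['eef_pos'],s['orientation'])
E
```

```text
pics
station.py
scene {'fx': 393.1582170496353, 'fy': 393.1582170496353, 'cx': 269.21578467612284, 'cy': 207.07214212277228, 'k1': -0.07321545901843404, 'T': array([[-4.33109213e-01,  7.35377299e-01, -5.21187719e-01,
         1.02663093e+03],
       [ 9.01315199e-01,  3.48937351e-01, -2.56658600e-01,
         2.68982716e+02],
       [-6.87904653e-03, -5.80915617e-01, -8.13934718e-01,
         8.28627007e+02],
       [ 0.00000000e+00,  0.00000000e+00,  0.00000000e+00,
         1.00000000e+00]])}
top {'fx': 427.8656712222737, 'fy': 427.8656712222737, 'cx': 273.3595559839693, 'cy': 209.07791393164737, 'k1': -0.07830939285044013, 'T': array([[ 3.98324156e-02, -9.73571388e-01,  2.24882484e-01,
         2.88515383e+02],
       [-9.99205494e-01, -3.85117732e-02,  1.02578375e-02,
         1.01336381e+01],
       [-1.32611384e-03, -2.25112408e-01, -9.74331897e-01,
         1.16095213e+03],
       [ 0.00000000e+00,  0.00000000e+00,  0.00000000e+00,
         1.00000000e+00]])}
0.1 [179.82499199 493.01354731 238.24859495] [[-9.39425424e-01  3.42752807e-01 -6.20820695e-04]
 [ 3.42753267e-01  9.39425002e-01 -9.29694850e-04]
 [ 2.64558963e-04 -1.08616730e-03 -9.99999375e-01]]
```

View pics/scene0.png

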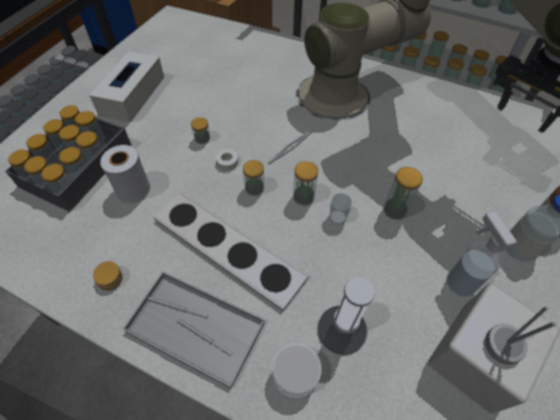

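View pics/top0.png

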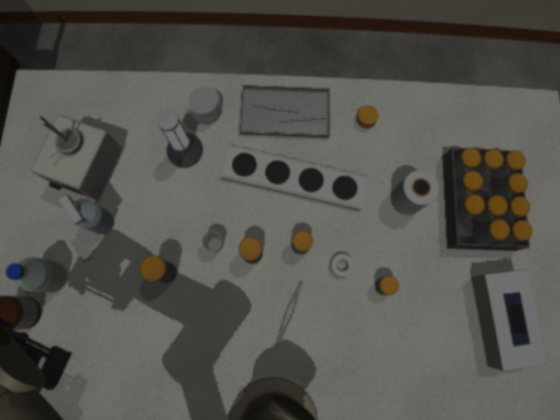

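Scene: the lamp is at (345,320) and its end pad at (275,278). The jars' lids are at (200,125), (253,168), (305,171) and (408,178). In the top view the lids are at (388,286), (302,241), (250,249) and (153,268), the pads at (244,164), (278,172), (311,180) and (345,188), and the lamp foot at about (185,148). The gold lid at (367,116) has no jar standing under it that matches.

```bash
cat > h.py <<'E'
from station import ctrl, eyes, sense
import cv2, numpy as np
def ray(c,u,v):
    K=np.array([[c['fx'],0,c['cx']],[0,c['fy'],c['cy']],[0,0,1]])
    p=cv2.undistortPoints(np.array([[[u,v]]],float),K,np.array([c['k1'],0,0,0]))[0,0]
    return c['T'][:3,3],c['T'][:3,:3]@np.array([p[0],p[1],1])
def onz(c,u,v,z):
    o,d=ray(c,u,v); return o+d*(z-o[2])/d[2]
def tri(c1,p1,c2,p2):
    A=[];b=[]
    for c,p in((c1,p1),(c2,p2)):
        o,d=ray(c,*p); d/=np.linalg.norm(d); M=np.eye(3)-np.outer(d,d); A.append(M);b.append(M@o)
    return np.linalg.lstsq(np.vstack(A),np.hstack(b),rcond=None)[0]
def blob(img,p,kind):
    hsv=cv2.cvtColor(img,cv2.COLOR_RGB2HSV)
    m=cv2.inRange(hsv,(8,130,70),(28,255,255)) if kind=='lid' else cv2.inRange(hsv,(0,0,0),(180,255,50))
    n,l,s,ce=cv2.connectedComponentsWithStats(m)
    k=[i for i in range(1,n) if s[i,4]>30]
    i=min(k,key=lambda i:np.hypot(*(ce[i]-p)))
    cn=max(cv2.findContours((l==i).astype(np.uint8),0,1)[0],key=len)
    e=cv2.fitEllipse(cn); return e[0],e[1],s[i,4]
E
python3 - <<'E'
from h import *
np.set_printoptions(precision=1,suppress=True)
t=cv2.imread('pics/top0.png')[:,:,::-1].copy();s=cv2.imread('pics/scene0.png')[:,:,::-1].copy()
ct=eyes.calibration('top');cs=eyes.calibration('scene')
for n,a,b,z in(('100',(388,286),(200,125),65),('160',(302,241),(253,168),88),('250',(250,249),(305,171),113),('400',(153,268),(408,178),140)):
    A=blob(t,a,'lid');B=blob(s,b,'lid');print(n,A[0],A[1],B[1],'tri',tri(ct,A[0],cs,B[0]),'top',onz(ct,*A[0],z),'scene',onz(cs,*B[0],z))
P=[]
for a,b in(((244,164),(275,278)),((278,172),(242,255)),((311,180),(211,234)),((345,188),(183,214))):
    A=blob(t,a,'pad');B=blob(s,b,'pad');P.append(tri(ct,A[0],cs,B[0]));print('pad',A,B[1],'tri',P[-1],onz(ct,*A[0],21),onz(cs,*B[0],21))
P=np.array(P);print(np.diff(P,axis=0),np.linalg.norm(np.diff(P,axis=0),axis=1))
E
```

```text
100 (388.47930908203125, 284.8800354003906) (17.07473373413086, 17.654882431030273) (10.435163497924805, 14.819681167602539) tri [ 355.8 -281.1   58.4] top [ 355.2 -278.9   65. ] scene [ 361.6 -277.    65. ]
160 (302.0, 240.5) (18.587621688842773, 19.51685333251953) (14.95109748840332, 17.87983512878418) tri [458.6 -55.1  82. ] top [457.4 -54.3  88. ] scene [463.3 -53.1  88. ]
250 (249.9104766845703, 248.3143768310547) (21.015470504760742, 21.772172927856445) (16.75717544555664, 20.901199340820312) tri [429.8  75.3 107.1] top [429.   74.9 113. ] scene [434.7  76.9 113. ]
400 (152.04476928710938, 267.9712829589844) (23.571006774902344, 24.687807083129883) (18.968799591064453, 24.876953125) tri [368.7 305.5 135.3] top [368.2 305.2 140. ] scene [373.6 304.3 140. ]
pad ((243.97279357910156, 164.32025146484375), (21.33124542236328, 22.550273895263672), np.int32(409)) (24.941572189331055, 26.671850204467773) tri [677.9 109.8  18.7] [677.2 109.7  21. ] [678.9 110.3  21. ]
pad ((277.1371765136719, 171.87020874023438), (21.764827728271484, 22.57733154296875), np.int32(417)) (22.81103515625, 26.1387996673584) tri [659.5  15.7  18.4] [658.6  15.8  21. ] [660.7  16.4  21. ]
pad ((310.7618103027344, 179.53936767578125), (21.619192123413086, 22.686227798461914), np.int32(416)) (21.020408630371094, 25.09748077392578) tri [641.  -78.8  18. ] [640.  -78.4  21. ] [642.4 -77.6  21. ]
pad ((344.4314270019531, 187.34613037109375), (21.55145263671875, 22.999937057495117), np.int32(420)) (18.933717727661133, 24.426959991455078) tri [ 622.  -172.8   18.4] [ 621.2 -172.3   21. ] [ 623.3 -171.4   21. ]
[[-18.4 -94.1  -0.4]
 [-18.5 -94.5  -0.3]
 [-19.  -94.    0.4]] [95.9 96.3 95.9]
```

```bash
cat > to.py <<'E'
# python3 to.py x y z [x y z ...]: shift/turn in present tool axes to each world TCP target, tool down, tool-y yaw -11.2
import sys,numpy as np; from station import ctrl, eyes, sense; from scipy.spatial.transform import Rotation as R
s=sense();p=np.array(s['eef_pos']);O=np.array(s['orientation']);a=np.radians(-11.2)
y=np.array([np.cos(a),np.sin(a),0]);z=np.array([0,0,-1.]);T=np.c_[np.cross(y,z),y,z]
print('t',s['t'],'at',p.round(1),'open',s['opening'],'grip',s['gripper_force'],'rot',R.from_matrix(O.T@T).as_rotvec(degrees=True).round(2))
for g in np.array(sys.argv[1:],float).reshape(-1,3): d=O.T@(g-p);print(g,d.round(1),'len',np.linalg.norm(d).round())
E
python3 to.py 450 100 240
```

```text
t 0.1 at [179.8 493.  238.2] open 87.85446918423078 grip 0.0 rot [-6.000e-02  3.000e-02  8.116e+01]
[450. 100. 240.] [-388.5 -276.6   -1.6] len 477.0
```

Units first: shifts go in shares of 600 mm and turns go in shares of 90 degrees. So -316 mm is -0.5267, -286 mm is -0.4767, 70 degrees is 0.7778.

Emit:
{"name": "inch_along", "arguments": {"offsets": [{"wz":0.0778,"dx":-0.05,"dy":-0.0367,"aperture":88},{"wz":0.1556,"dx":-0.1033,"dy":-0.0733,"aperture":88},{"wz":0.2333,"dx":-0.1567,"dy":-0.11,"aperture":88},{"wz":0.3111,"dx":-0.21,"dy":-0.1467,"aperture":88},{"wz":0.3889,"dx":-0.2633,"dy":-0.1867,"aperture":88},{"wz":0.4667,"dx":-0.3167,"dy":-0.2233,"aperture":88},{"wz":0.5444,"dx":-0.37,"dy":-0.26,"aperture":88},{"wz":0.6222,"dx":-0.4233,"dy":-0.3,"aperture":88},{"wz":0.7,"dx":-0.4767,"dy":-0.34,"aperture":88},{"wz":0.7778,"dx":-0.5267,"dy":-0.3767,"aperture":88}]}}

```text
t: 0.93
eef_pos: [400.0, 170.5, 238.6]
orientation: [[0.007, 1.0, -0.0], [1.0, -0.007, -0.0], [-0.0, -0.0, -1.0]]
force: [1.2, 0.6, -0.2]
opening: 88.0
gripper_force: 0.0
```

```bash
python3 to.py 450 100 240 356.5 -280 170
```

```text
t 0.9333 at [400.  170.5 238.6] open 87.99522534473206 grip 0.0 rot [-1.000e-02  1.000e-02  1.079e+01]
[450. 100. 240.] [-70.2  50.5  -1.4] len 86.0
[ 356.5 -280.   170. ] [-450.8  -40.2   68.7] len 458.0
```

To row units: -390 mm is -0.65, -356 mm is -0.5933, 10.8 degrees is 0.12.

Emit:
{"name": "inch_along", "arguments": {"offsets": [{"wz":0.0556,"dx":-0.0633,"dy":-0.005,"aperture":88},{"wz":0.12,"dx":-0.13,"dy":-0.01,"aperture":88},{"wz":0.12,"dx":-0.1967,"dy":-0.0167,"aperture":88},{"wz":0.12,"dx":-0.2633,"dy":-0.0233,"aperture":88},{"wz":0.12,"dx":-0.33,"dy":-0.03,"aperture":88},{"wz":0.12,"dx":-0.3967,"dy":-0.035,"aperture":88},{"wz":0.12,"dx":-0.4633,"dy":-0.0417,"aperture":88},{"wz":0.12,"dx":-0.53,"dy":-0.0483,"dz":0.0233,"aperture":88},{"wz":0.12,"dx":-0.5933,"dy":-0.0533,"dz":0.0467,"aperture":88},{"wz":0.12,"dx":-0.65,"dy":-0.0583,"dz":0.07,"aperture":88}]}}

```text
t: 1.77
eef_pos: [363.3, -219.7, 196.1]
orientation: [[0.189, 0.982, 0.0], [0.982, -0.189, -0.0], [-0.0, 0.0, -1.0]]
force: [1.0, -0.1, 0.4]
opening: 87.8
gripper_force: 0.0
```

```bash
python3 to.py 356.5 -280 120
```

```text
t 1.7667 at [ 363.3 -219.7  196.1] open 87.76543417366577 grip 0.0 rot [0.02 0.02 0.3 ]
[ 356.5 -280.   120. ] [-60.5   4.7  76.1] len 97.0
```

To row units: 76 mm is 0.1267, -60.5 mm is -0.1008, 0.3 degrees is 0.0033.

Emit:
{"name": "inch_along", "arguments": {"offsets": [{"wz":0.0033,"dx":-0.05,"dy":0.0033,"dz":0.06,"aperture":88},{"wz":0.0033,"dx":-0.1008,"dy":0.0078,"dz":0.1,"aperture":88},{"wz":0.0033,"dx":-0.1008,"dy":0.0078,"dz":0.1267,"aperture":88},{"wz":0.0033,"dx":-0.1008,"dy":0.0078,"dz":0.1267,"aperture":88}]}}

```text
t: 2.1
eef_pos: [355.7, -277.5, 117.4]
orientation: [[0.196, 0.981, -0.004], [0.981, -0.196, 0.005], [0.004, -0.005, -1.0]]
force: [-0.4, 1.9, 0.2]
opening: 87.7
gripper_force: 0.0
```

```bash
python3 - <<'E'
from h import *
c=eyes.calibration('wrist');i=eyes.snapshot('wrist');cv2.imwrite('pics/w1.png',i[:,:,::-1])
try:
    e=blob(i,(280,210),'lid');print(e,onz(c,*e[0],65))
except Exception as x:print(x)
E
python3 to.py 356.5 -280 21
```

```text
min() iterable argument is empty
t 2.15 at [ 356.5 -277.2  119.5] open 87.91460042804538 grip 0.0 rot [-0.17 -0.16 -0.01]
[ 356.5 -280.    21. ] [-3.1  0.8 98.5] len 99.0
```

View pics/w1.png

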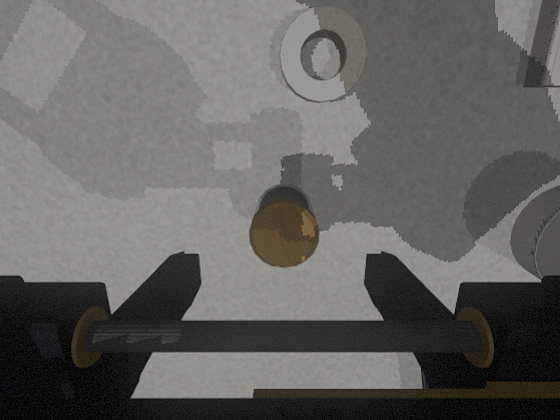

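The wrist view shows the lid at (284,235), about 68 px across and midway between the fingertips; the ring is at (322,57). I'll check the lid's position from here.

```bash
python3 - <<'E'
from h import *
c=eyes.calibration('wrist');print(c['T'][:3,3],onz(c,284,235,65),onz(c,250,235,65),onz(c,318,235,65))
i=cv2.imread('pics/w1.png');print(cv2.cvtColor(i,cv2.COLOR_BGR2HSV)[235,260:310:10])
E
```

```text
[ 372.30497113 -198.56459511  265.24897272] [ 356.87121589 -280.04068659   65.        ] [ 333.36959694 -275.41816155   65.        ] [ 380.35631356 -284.65891613   65.        ]
[[ 19 109  98]
 [ 16 107  98]
 [ 18 109  75]
 [ 16 106  77]
 [ 19 113  77]]
```

To row units: 98 mm is 0.1633, 85 mm is 0.1417.

Emit:
{"name": "inch_along", "arguments": {"offsets": [{"dx":-0.0052,"dy":0.0013,"dz":0.05,"aperture":88},{"dx":-0.0052,"dy":0.0013,"dz":0.1,"aperture":88},{"dx":-0.0052,"dy":0.0013,"dz":0.1417,"aperture":88},{"dx":-0.0052,"dy":0.0013,"dz":0.1633,"aperture":88},{"dx":-0.0052,"dy":0.0013,"dz":0.1633,"aperture":88},{"dx":-0.0052,"dy":0.0013,"dz":0.1633,"aperture":60},{"dx":-0.0052,"dy":0.0013,"dz":0.1633,"aperture":40},{"dx":-0.0052,"dy":0.0013,"dz":0.1633,"aperture":40},{"dx":-0.0052,"dy":0.0013,"dz":0.1633,"aperture":40},{"dx":-0.0052,"dy":0.0013,"dz":0.1633,"aperture":40}]}}

```text
t: 2.98
eef_pos: [357.8, -281.1, 23.5]
orientation: [[0.193, 0.981, 0.001], [0.981, -0.193, -0.001], [-0.001, 0.001, -1.0]]
force: [0.4, -0.8, 0.7]
opening: 56.7
gripper_force: 0.0
```

```bash
python3 to.py 356.5 -280 150 678 110 150
```

```text
t 2.9833 at [ 357.8 -281.1   23.5] open 56.746017199064106 grip 0.0 rot [0.06 0.05 0.06]
[ 356.5 -280.   150. ] [   0.7   -1.3 -126.5] len 127.0
[678. 110. 150.] [ 445.5  238.8 -126.7] len 521.0
```

Emit:
{"name": "inch_along", "arguments": {"offsets": [{"aperture":40},{"aperture":40},{"aperture":40},{"aperture":40},{"aperture":40},{"dz":-0.0167,"aperture":40},{"dz":-0.0583,"aperture":40},{"dz":-0.1167,"aperture":40},{"dz":-0.175,"aperture":40},{"dz":-0.2117,"aperture":40}]}}

```text
t: 3.82
eef_pos: [357.9, -281.3, 153.4]
orientation: [[0.193, 0.981, 0.002], [0.981, -0.193, -0.003], [-0.002, 0.003, -1.0]]
force: [0.3, -0.3, -1.0]
opening: 49.4
gripper_force: 30.0
```

```bash
python3 to.py 356.5 -280 150 678 110 150
```

```text
t 3.8167 at [ 357.9 -281.3  153.4] open 49.416056275293656 grip 29.999899305403233 rot [0.16 0.13 0.06]
[ 356.5 -280.   150. ] [ 1.  -1.6  3.3] len 4.0
[678. 110. 150.] [445.7 238.5   3. ] len 506.0
```

To row units: 325 mm is 0.5417, 150 mm is 0.25.

Emit:
{"name": "inch_along", "arguments": {"offsets": [{"dx":0.025,"dy":0.0133,"aperture":40},{"dx":0.075,"dy":0.04,"aperture":40},{"dx":0.1333,"dy":0.0717,"aperture":40},{"dx":0.1917,"dy":0.1033,"aperture":40},{"dx":0.25,"dy":0.1333,"aperture":40},{"dx":0.3083,"dy":0.165,"aperture":40},{"dx":0.3667,"dy":0.1967,"aperture":40},{"dx":0.425,"dy":0.2267,"aperture":40},{"dx":0.4833,"dy":0.2583,"aperture":40},{"dx":0.5417,"dy":0.29,"aperture":40}]}}

```text
t: 4.65
eef_pos: [591.7, 6.3, 150.3]
orientation: [[0.193, 0.981, -0.0], [0.981, -0.193, -0.0], [-0.0, -0.0, -1.0]]
force: [0.9, -1.5, -1.1]
opening: 49.4
gripper_force: 30.0
```

Emit:
{"name": "inch_along", "arguments": {"offsets": [{"dx":0.0583,"dy":0.0317,"aperture":40},{"dx":0.1167,"dy":0.0633,"aperture":40},{"dx":0.1633,"dy":0.0867,"aperture":40},{"dx":0.19,"dy":0.1017,"aperture":40},{"dx":0.2012,"dy":0.1075,"aperture":40},{"dx":0.2012,"dy":0.1075,"aperture":40},{"dx":0.2012,"dy":0.1075,"aperture":40}]}}

```text
t: 5.23
eef_pos: [677.1, 109.7, 149.7]
orientation: [[0.193, 0.981, -0.001], [0.981, -0.193, -0.0], [-0.0, -0.001, -1.0]]
force: [0.2, -1.0, -0.7]
opening: 49.0
gripper_force: 30.0
```

```bash
python3 to.py 678 110 42 678 110 62
```

```text
t 5.2333 at [677.1 109.7 149.7] open 48.96092750987056 grip 29.999815709888935 rot [-0.04  0.02  0.04]
[678. 110.  42.] [  0.6   0.9 107.7] len 108.0
[678. 110.  62.] [ 0.5  0.9 87.7] len 88.0
```

To row units: 103 mm is 0.1717, 102 mm is 0.17.

Emit:
{"name": "inch_along", "arguments": {"offsets": [{"dx":0.001,"dy":0.0015,"dz":0.0417,"aperture":40},{"dx":0.001,"dy":0.0015,"dz":0.1,"aperture":40},{"dx":0.001,"dy":0.0015,"dz":0.1417,"aperture":40},{"dx":0.001,"dy":0.0015,"dz":0.1617,"aperture":40},{"dx":0.001,"dy":0.0015,"dz":0.17,"aperture":40},{"dx":0.001,"dy":0.0015,"dz":0.1717,"aperture":40},{"dx":0.001,"dy":0.0015,"dz":0.1717,"aperture":40},{"dx":0.001,"dy":0.0015,"dz":0.1717,"aperture":40}]}}

```text
t: 5.9
eef_pos: [679.4, 110.5, 48.7]
orientation: [[0.193, 0.981, 0.003], [0.981, -0.193, -0.0], [0.001, 0.003, -1.0]]
force: [0.1, 0.2, -0.8]
opening: 49.1
gripper_force: 30.0
```

Emit:
{"name": "inch_along", "arguments": {"offsets": [{"dz":0.0017,"aperture":40},{"dz":0.0033,"aperture":40},{"dz":0.0033,"aperture":40},{"dz":0.0033,"aperture":40}]}}

```text
t: 6.23
eef_pos: [678.7, 110.8, 44.9]
orientation: [[0.193, 0.981, 0.0], [0.981, -0.193, -0.0], [0.0, 0.0, -1.0]]
force: [-0.3, 1.0, -1.8]
opening: 49.2
gripper_force: 30.0
```

Emit:
{"name": "inch_along", "arguments": {"offsets": [{"dz":0.0012,"aperture":40},{"dz":0.0022,"aperture":40},{"dz":0.0022,"aperture":40}]}}

```text
t: 6.48
eef_pos: [678.8, 110.8, 44.2]
orientation: [[0.193, 0.981, 0.0], [0.981, -0.193, -0.0], [0.0, 0.0, -1.0]]
force: [-1.4, -0.6, 4.5]
opening: 49.3
gripper_force: 30.0
```

To row units: -107 mm is -0.1783, -70 mm is -0.1167.

Emit:
{"name": "inch_along", "arguments": {"offsets": [{"aperture":52},{"aperture":60},{"aperture":88},{"aperture":88},{"aperture":88},{"aperture":88},{"dz":-0.0133,"aperture":88},{"dz":-0.0583,"aperture":88},{"dz":-0.1167,"aperture":88},{"dz":-0.1783,"aperture":88}]}}

```text
t: 7.32
eef_pos: [678.1, 110.7, 151.5]
orientation: [[0.193, 0.981, -0.002], [0.981, -0.193, -0.0], [-0.0, -0.002, -1.0]]
force: [0.9, 0.7, -0.2]
opening: 88.0
gripper_force: 0.0
```

```bash
python3 to.py 459 -55 145 459 -55 44
```

```text
t 7.3167 at [678.1 110.7 151.5] open 87.98236356381868 grip 0.0 rot [-0.1   0.02  0.06]
[459. -55. 145.] [-204.9 -182.9    6.9] len 275.0
[459. -55.  44.] [-204.9 -182.7  107.9] len 295.0
```

To row units: -205 mm is -0.3417, -195 mm is -0.325.

Emit:
{"name": "inch_along", "arguments": {"offsets": [{"dx":-0.0467,"dy":-0.0417,"aperture":88},{"dx":-0.0933,"dy":-0.0833,"aperture":88},{"dx":-0.1417,"dy":-0.1267,"aperture":88},{"dx":-0.19,"dy":-0.17,"aperture":88},{"dx":-0.2383,"dy":-0.2133,"aperture":88},{"dx":-0.2867,"dy":-0.255,"aperture":88},{"dx":-0.325,"dy":-0.29,"aperture":88},{"dx":-0.3417,"dy":-0.305,"aperture":88},{"dx":-0.3417,"dy":-0.305,"aperture":88},{"dx":-0.3417,"dy":-0.305,"aperture":88}]}}

```text
t: 8.15
eef_pos: [459.8, -55.3, 151.2]
orientation: [[0.194, 0.981, 0.002], [0.981, -0.194, -0.0], [-0.0, 0.002, -1.0]]
force: [0.6, 0.4, -0.6]
opening: 88.1
gripper_force: 0.0
```

```bash
python3 to.py 459 -55 145 459 -55 44; python3 - <<'E'
from h import *
c=eyes.calibration('wrist');i=eyes.snapshot('wrist')
m=cv2.inRange(cv2.cvtColor(i,cv2.COLOR_RGB2HSV),(10,80,50),(30,255,255));m[270:]=0
n,l,s,ce=cv2.connectedComponentsWithStats(m)
for k in range(1,n):
    if s[k,4]>400:
        e=cv2.minEnclosingCircle(cv2.findNonZero((l==k).astype(np.uint8)));print(s[k],e,onz(c,*e[0],88))
E
```

```text
t 8.15 at [459.8 -55.3 151.2] open 88.05733969905579 grip 0.0 rot [ 0.09  0.01 -0.01]
[459. -55. 145.] [ 0.1 -0.9  6.2] len 6.0
[459. -55.  44.] [ 1.000e-01 -1.100e+00  1.072e+02] len 107.0
[ 125    0  112   88 8130] ((177.0, 35.0), 60.21637725830078) [421.55082238  78.45288127  88.        ]
[ 244  188   72   71 3960] ((279.78094482421875, 223.07093811035156), 36.021240234375) [458.55331351 -52.16631026  88.        ]
```

To row units: 106 mm is 0.1767, 90 mm is 0.15.

Emit:
{"name": "inch_along", "arguments": {"offsets": [{"dx":0.0017,"dy":-0.0017,"dz":0.0417,"aperture":88},{"dx":0.0017,"dy":-0.0017,"dz":0.1,"aperture":88},{"dx":0.0017,"dy":-0.0017,"dz":0.15,"aperture":88},{"dx":0.0017,"dy":-0.0017,"dz":0.1767,"aperture":88},{"dx":0.0017,"dy":-0.0017,"dz":0.1767,"aperture":88},{"dx":0.0017,"dy":-0.0017,"dz":0.1767,"aperture":45},{"dx":0.0017,"dy":-0.0017,"dz":0.1767,"aperture":45},{"dx":0.0017,"dy":-0.0017,"dz":0.1767,"aperture":45},{"dx":0.0017,"dy":-0.0017,"dz":0.1767,"aperture":45},{"dx":0.0017,"dy":-0.0017,"dz":0.1767,"aperture":45}]}}

```text
t: 9.03
eef_pos: [459.1, -53.9, 45.2]
orientation: [[0.193, 0.981, 0.002], [0.981, -0.193, -0.001], [-0.0, 0.002, -1.0]]
force: [0.7, -0.1, 0.6]
opening: 56.7
gripper_force: 0.0
```

Emit:
{"name": "inch_along", "arguments": {"offsets": [{"aperture":45},{"aperture":45},{"aperture":45},{"aperture":45},{"dz":-0.0167,"aperture":45},{"dz":-0.0667,"aperture":45},{"dz":-0.125,"aperture":45},{"dz":-0.1833,"aperture":45},{"dz":-0.1833,"aperture":45},{"dz":-0.1833,"aperture":45}]}}

```text
t: 9.87
eef_pos: [459.1, -54.0, 155.9]
orientation: [[0.193, 0.981, 0.003], [0.981, -0.193, -0.001], [-0.001, 0.003, -1.0]]
force: [-0.9, 0.8, -2.9]
opening: 53.1
gripper_force: 30.0
```

```bash
python3 to.py 659.6 16.1 155
```

```text
t 9.8667 at [459.1 -54.  155.9] open 53.12746260159446 grip 29.99726484529674 rot [0.19 0.03 0.06]
[659.6  16.1 155. ] [107.5 183.2   1.5] len 212.0
```

To row units: 183 mm is 0.305, 179 mm is 0.2983.

Emit:
{"name": "inch_along", "arguments": {"offsets": [{"dx":0.015,"dy":0.025,"aperture":45},{"dx":0.0433,"dy":0.0733,"aperture":45},{"dx":0.075,"dy":0.1267,"aperture":45},{"dx":0.1067,"dy":0.18,"aperture":45},{"dx":0.1367,"dy":0.2333,"aperture":45},{"dx":0.1617,"dy":0.275,"aperture":45},{"dx":0.175,"dy":0.2983,"aperture":45},{"dx":0.1792,"dy":0.305,"aperture":45},{"dx":0.1792,"dy":0.305,"aperture":45},{"dx":0.1792,"dy":0.305,"aperture":45}]}}

```text
t: 10.7
eef_pos: [657.9, 16.0, 153.2]
orientation: [[0.193, 0.981, -0.003], [0.981, -0.193, 0.0], [-0.0, -0.003, -1.0]]
force: [-0.2, -0.1, -2.6]
opening: 53.5
gripper_force: 30.0
```

```bash
python3 to.py 659.6 16.1 68
```

```text
t 10.7 at [657.9  16.  153.2] open 53.514101558481435 grip 29.99707809649408 rot [-0.15  0.02  0.05]
[659.6  16.1  68. ] [ 0.4  1.9 85.2] len 85.0
```

To row units: 85 mm is 0.1417, 81 mm is 0.135.

Emit:
{"name": "inch_along", "arguments": {"offsets": [{"dx":0.0007,"dy":0.0017,"dz":0.0333,"aperture":45},{"dx":0.0007,"dy":0.0017,"dz":0.08,"aperture":45},{"dx":0.0007,"dy":0.0017,"dz":0.1167,"aperture":45},{"dx":0.0007,"dy":0.0017,"dz":0.135,"aperture":45},{"dx":0.0007,"dy":0.0017,"dz":0.1417,"aperture":45},{"dx":0.0007,"dy":0.0017,"dz":0.1417,"aperture":45},{"dx":0.0007,"dy":0.0017,"dz":0.1417,"aperture":45},{"dx":0.0007,"dy":0.0017,"dz":0.1417,"aperture":45}]}}

```text
t: 11.37
eef_pos: [660.7, 16.3, 71.1]
orientation: [[0.193, 0.981, 0.003], [0.981, -0.193, -0.0], [0.0, 0.003, -1.0]]
force: [0.2, -0.1, -1.3]
opening: 53.0
gripper_force: 30.0
```

Emit:
{"name": "inch_along", "arguments": {"offsets": [{"dz":0.0017,"aperture":45},{"dz":0.0025,"aperture":45},{"dz":0.0025,"aperture":45},{"dz":0.0025,"aperture":45}]}}

```text
t: 11.7
eef_pos: [660.1, 16.5, 68.1]
orientation: [[0.193, 0.981, 0.0], [0.981, -0.193, -0.0], [0.0, 0.0, -1.0]]
force: [-0.3, 0.6, -1.6]
opening: 53.6
gripper_force: 30.0
```

```bash
python3 to.py 659.6 16.1 66
```

```text
t 11.7 at [660.1  16.5  68.1] open 53.55583652497507 grip 29.997326033189893 rot [ 0.02 -0.    0.06]
[659.6  16.1  66. ] [-0.5 -0.4  2.1] len 2.0
```

To row units: 1.6 mm is 0.0027, 0.8 mm is 0.0013.

Emit:
{"name": "inch_along", "arguments": {"offsets": [{"dx":-0.0008,"dy":-0.0007,"dz":0.0013,"aperture":45},{"dx":-0.0008,"dy":-0.0007,"dz":0.0027,"aperture":45},{"dx":-0.0008,"dy":-0.0007,"dz":0.0027,"aperture":45},{"dx":-0.0008,"dy":-0.0007,"dz":0.0027,"aperture":45}]}}

```text
t: 12.03
eef_pos: [659.5, 16.1, 66.2]
orientation: [[0.193, 0.981, -0.0], [0.981, -0.193, 0.0], [0.0, -0.0, -1.0]]
force: [0.2, -0.3, -2.3]
opening: 53.1
gripper_force: 30.0
```

Emit:
{"name": "inch_along", "arguments": {"offsets": [{"dz":0.001,"aperture":45},{"dz":0.0013,"aperture":45},{"dz":0.0013,"aperture":45}]}}

```text
t: 12.28
eef_pos: [659.6, 16.1, 66.1]
orientation: [[0.193, 0.981, 0.0], [0.981, -0.193, -0.0], [-0.0, 0.0, -1.0]]
force: [-4.3, 0.2, 3.8]
opening: 53.0
gripper_force: 30.0
```

Contact. I'll release and go to jar_250 at (430.3,75.3).

To row units: -105 mm is -0.175, -70 mm is -0.1167.

Emit:
{"name": "inch_along", "arguments": {"offsets": [{"aperture":56},{"aperture":64},{"aperture":88},{"aperture":88},{"aperture":88},{"aperture":88},{"dz":-0.0133,"aperture":88},{"dz":-0.0583,"aperture":88},{"dz":-0.1167,"aperture":88},{"dz":-0.175,"aperture":88}]}}

```text
t: 13.12
eef_pos: [659.2, 16.1, 172.0]
orientation: [[0.193, 0.981, -0.001], [0.981, -0.193, 0.0], [-0.0, -0.001, -1.0]]
force: [0.3, 0.5, -0.7]
opening: 87.7
gripper_force: 0.0
```

```bash
python3 to.py 430.3 75.3 171 430.3 75.3 69
```

```text
t 13.1167 at [659.2  16.1 172. ] open 87.659084543147 grip 0.0 rot [-0.06  0.    0.06]
[430.3  75.3 171. ] [  13.8 -236.     1.3] len 236.0
[430.3  75.3  69. ] [  13.8 -235.9  103.3] len 258.0
```

To row units: -236 mm is -0.3933, -230 mm is -0.3833.

Emit:
{"name": "inch_along", "arguments": {"offsets": [{"dx":0.0017,"dy":-0.05,"aperture":88},{"dx":0.005,"dy":-0.11,"aperture":88},{"dx":0.01,"dy":-0.1733,"aperture":88},{"dx":0.0133,"dy":-0.2367,"aperture":88},{"dx":0.0167,"dy":-0.3,"aperture":88},{"dx":0.02,"dy":-0.3533,"aperture":88},{"dx":0.0233,"dy":-0.3833,"aperture":88},{"dx":0.0233,"dy":-0.3933,"aperture":88},{"dx":0.0233,"dy":-0.3933,"aperture":88},{"dx":0.0233,"dy":-0.3933,"aperture":88}]}}

```text
t: 13.95
eef_pos: [431.8, 75.1, 171.1]
orientation: [[0.193, 0.981, 0.002], [0.981, -0.193, -0.0], [0.0, 0.002, -1.0]]
force: [-0.3, -0.2, 1.0]
opening: 88.1
gripper_force: 0.0
```

```bash
python3 - <<'E'
from h import *
c=eyes.calibration('wrist');i=eyes.snapshot('wrist')
m=cv2.inRange(cv2.cvtColor(i,cv2.COLOR_RGB2HSV),(10,80,50),(30,255,255));m[270:]=0
n,l,s,ce=cv2.connectedComponentsWithStats(m)
for k in range(1,n):
    if s[k,4]>400:
        e=cv2.minEnclosingCircle(cv2.findNonZero((l==k).astype(np.uint8)));print(s[k],e,onz(c,*e[0],113))
E
python3 to.py 430.3 75.3 69
```

```text
[ 240  186   79   78 4781] ((278.92669677734375, 225.61093139648438), 39.62187194824219) [429.94868509  78.32596843 113.        ]
t 14.0 at [431.9  75.  170.9] open 87.96444986693358 grip 0.0 rot [ 0.07 -0.    0.04]
[430.3  75.3  69. ] [ -0.   -1.8 101.8] len 102.0
```

To row units: 101 mm is 0.1683, 88 mm is 0.1467.

Emit:
{"name": "inch_along", "arguments": {"offsets": [{"dx":0.0017,"dy":-0.0017,"dz":0.0417,"aperture":88},{"dx":0.0017,"dy":-0.0017,"dz":0.1,"aperture":88},{"dx":0.0017,"dy":-0.0017,"dz":0.1467,"aperture":88},{"dx":0.0017,"dy":-0.0017,"dz":0.1683,"aperture":88},{"dx":0.0017,"dy":-0.0017,"dz":0.1683,"aperture":88},{"dx":0.0017,"dy":-0.0017,"dz":0.1683,"aperture":48},{"dx":0.0017,"dy":-0.0017,"dz":0.1683,"aperture":48},{"dx":0.0017,"dy":-0.0017,"dz":0.1683,"aperture":48},{"dx":0.0017,"dy":-0.0017,"dz":0.1683,"aperture":48},{"dx":0.0017,"dy":-0.0017,"dz":0.1683,"aperture":48}]}}

```text
t: 14.83
eef_pos: [430.3, 76.5, 70.2]
orientation: [[0.193, 0.981, 0.001], [0.981, -0.193, -0.0], [0.0, 0.001, -1.0]]
force: [-0.5, -0.2, 2.7]
opening: 57.4
gripper_force: 30.0
```

Emit:
{"name": "inch_along", "arguments": {"offsets": [{"aperture":48},{"aperture":48},{"aperture":48},{"aperture":48},{"dz":-0.0167,"aperture":48},{"dz":-0.0667,"aperture":48},{"dz":-0.1333,"aperture":48},{"dz":-0.1917,"aperture":48},{"dz":-0.2167,"aperture":48},{"dz":-0.2167,"aperture":48}]}}

```text
t: 15.67
eef_pos: [431.2, 76.5, 202.5]
orientation: [[0.193, 0.981, 0.006], [0.981, -0.193, -0.001], [0.001, 0.006, -1.0]]
force: [0.8, -0.9, -2.7]
opening: 57.5
gripper_force: 30.0
```

```bash
python3 to.py 641.2 -78 200
```

```text
t 15.6667 at [431.2  76.5 202.5] open 57.46947482410867 grip 29.982977374456823 rot [ 0.36 -0.04  0.07]
[641.2 -78.  200. ] [-111.1  235.9    3.9] len 261.0
```

To row units: 236 mm is 0.3933, 226 mm is 0.3767.

Emit:
{"name": "inch_along", "arguments": {"offsets": [{"dx":-0.01,"dy":0.02,"aperture":48},{"dx":-0.03,"dy":0.0667,"aperture":48},{"dx":-0.0567,"dy":0.12,"aperture":48},{"dx":-0.0833,"dy":0.1767,"aperture":48},{"dx":-0.11,"dy":0.2333,"aperture":48},{"dx":-0.1367,"dy":0.29,"aperture":48},{"dx":-0.16,"dy":0.34,"aperture":48},{"dx":-0.1767,"dy":0.3767,"aperture":48},{"dx":-0.185,"dy":0.3933,"aperture":48},{"dx":-0.185,"dy":0.3933,"aperture":48}]}}

```text
t: 16.5
eef_pos: [640.7, -80.2, 195.4]
orientation: [[0.195, 0.981, -0.004], [0.981, -0.195, 0.001], [0.0, -0.004, -1.0]]
force: [-0.5, -0.2, -2.2]
opening: 57.1
gripper_force: 30.0
```

Emit:
{"name": "inch_along", "arguments": {"offsets": [{"aperture":48},{"aperture":48}]}}

```text
t: 16.67
eef_pos: [639.3, -77.5, 198.0]
orientation: [[0.193, 0.981, -0.002], [0.981, -0.193, 0.001], [0.0, -0.003, -1.0]]
force: [-0.0, 0.3, -2.4]
opening: 57.5
gripper_force: 30.0
```

```bash
python3 to.py 641.2 -78 94
```

```text
t 16.6667 at [639.3 -77.5 198. ] open 57.473459757603 grip 29.982400133740157 rot [-0.15 -0.02  0.08]
[641.2 -78.   94. ] [-1.00e-01  2.20e+00  1.04e+02] len 104.0
```

To row units: 103 mm is 0.1717, 102 mm is 0.17.

Emit:
{"name": "inch_along", "arguments": {"offsets": [{"dy":0.0017,"dz":0.0333,"aperture":48},{"dy":0.0017,"dz":0.0833,"aperture":48},{"dy":0.0017,"dz":0.1333,"aperture":48},{"dy":0.0017,"dz":0.16,"aperture":48},{"dy":0.0017,"dz":0.17,"aperture":48},{"dy":0.0017,"dz":0.1717,"aperture":48},{"dy":0.0017,"dz":0.1717,"aperture":48},{"dy":0.0017,"dz":0.1717,"aperture":48},{"dy":0.0017,"dz":0.1717,"aperture":48}]}}

```text
t: 17.42
eef_pos: [641.6, -78.2, 98.1]
orientation: [[0.193, 0.981, 0.002], [0.981, -0.193, -0.001], [-0.0, 0.003, -1.0]]
force: [0.4, -1.0, -2.3]
opening: 57.3
gripper_force: 30.0
```

Emit:
{"name": "inch_along", "arguments": {"offsets": [{"dz":0.001,"aperture":48},{"dz":0.001,"aperture":48},{"dz":0.001,"aperture":48}]}}

```text
t: 17.67
eef_pos: [641.1, -78.1, 96.2]
orientation: [[0.193, 0.981, 0.0], [0.981, -0.193, -0.0], [-0.0, 0.0, -1.0]]
force: [-0.1, -0.2, -2.1]
opening: 57.2
gripper_force: 30.0
```

```bash
python3 to.py 641.2 -78 91
```

```text
t 17.6667 at [641.1 -78.1  96.2] open 57.205213727073144 grip 29.982479363679886 rot [0.02 0.   0.06]
[641.2 -78.   91. ] [0.2 0.1 5.2] len 5.0
```

To row units: 4 mm is 0.0067, 3 mm is 0.005.

Emit:
{"name": "inch_along", "arguments": {"offsets": [{"dz":0.0025,"aperture":48},{"dz":0.005,"aperture":48},{"dz":0.0067,"aperture":48},{"dz":0.0067,"aperture":48},{"dz":0.0067,"aperture":48}]}}

```text
t: 18.08
eef_pos: [641.0, -78.1, 91.8]
orientation: [[0.193, 0.981, -0.0], [0.981, -0.193, 0.0], [0.0, -0.0, -1.0]]
force: [0.2, -0.1, -2.7]
opening: 57.3
gripper_force: 30.0
```

Emit:
{"name": "inch_along", "arguments": {"offsets": [{"dz":0.0012,"aperture":48},{"dz":0.0012,"aperture":48},{"dz":0.0012,"aperture":48}]}}

```text
t: 18.33
eef_pos: [641.1, -78.2, 91.3]
orientation: [[0.193, 0.981, 0.0], [0.981, -0.193, -0.0], [-0.0, 0.0, -1.0]]
force: [-0.2, -0.0, -2.4]
opening: 57.7
gripper_force: 30.0
```

To row units: 0.7 mm is 0.0012.

Emit:
{"name": "inch_along", "arguments": {"offsets": [{"dz":0.0012,"aperture":48},{"dz":0.0012,"aperture":48},{"dz":0.0012,"aperture":48}]}}

```text
t: 18.58
eef_pos: [641.1, -78.2, 91.3]
orientation: [[0.193, 0.981, 0.001], [0.981, -0.193, -0.0], [-0.0, 0.001, -1.0]]
force: [-3.6, -0.2, 5.2]
opening: 57.5
gripper_force: 30.0
```

Emit:
{"name": "inch_along", "arguments": {"offsets": [{"dz":0.0012,"aperture":48},{"dz":0.0012,"aperture":48},{"dz":0.0012,"aperture":48}]}}

```text
t: 18.83
eef_pos: [641.1, -78.2, 91.2]
orientation: [[0.193, 0.981, 0.001], [0.981, -0.193, -0.0], [-0.0, 0.001, -1.0]]
force: [-4.8, 0.5, 10.0]
opening: 57.5
gripper_force: 30.0
```

To row units: -110 mm is -0.1833, -75 mm is -0.125.

Emit:
{"name": "inch_along", "arguments": {"offsets": [{"aperture":60},{"aperture":68},{"aperture":88},{"aperture":88},{"aperture":88},{"aperture":88},{"dz":-0.0133,"aperture":88},{"dz":-0.0583,"aperture":88},{"dz":-0.125,"aperture":88},{"dz":-0.1833,"aperture":88}]}}

```text
t: 19.67
eef_pos: [640.8, -78.1, 202.1]
orientation: [[0.193, 0.981, 0.0], [0.981, -0.193, 0.0], [0.0, 0.0, -1.0]]
force: [1.1, 0.2, 1.0]
opening: 88.2
gripper_force: 0.0
```

```bash
python3 to.py 369 305.5 200
```

```text
t 19.6667 at [640.8 -78.1 202.1] open 88.15322512066237 grip 0.0 rot [ 0.01 -0.    0.05]
[369.  305.5 200. ] [ 323.8 -340.8    2.1] len 470.0
```

To row units: -266 mm is -0.4433, 253 mm is 0.4217.

Emit:
{"name": "inch_along", "arguments": {"offsets": [{"dx":0.0333,"dy":-0.035,"aperture":88},{"dx":0.075,"dy":-0.0783,"aperture":88},{"dx":0.1183,"dy":-0.125,"aperture":88},{"dx":0.1617,"dy":-0.17,"aperture":88},{"dx":0.205,"dy":-0.215,"aperture":88},{"dx":0.2483,"dy":-0.2617,"aperture":88},{"dx":0.2917,"dy":-0.3067,"aperture":88},{"dx":0.335,"dy":-0.3533,"aperture":88},{"dx":0.3783,"dy":-0.3983,"aperture":88},{"dx":0.4217,"dy":-0.4433,"aperture":88}]}}

```text
t: 20.5
eef_pos: [427.7, 222.7, 200.6]
orientation: [[0.193, 0.981, 0.001], [0.981, -0.193, 0.0], [0.0, 0.001, -1.0]]
force: [0.6, 0.4, -0.2]
opening: 87.7
gripper_force: 0.0
```

Emit:
{"name": "inch_along", "arguments": {"offsets": [{"dx":0.0417,"dy":-0.0433,"aperture":88},{"dx":0.0783,"dy":-0.0817,"aperture":88},{"dx":0.105,"dy":-0.11,"aperture":88},{"dx":0.118,"dy":-0.1247,"aperture":88},{"dx":0.118,"dy":-0.1247,"aperture":88},{"dx":0.118,"dy":-0.1247,"aperture":88}]}}

```text
t: 21.0
eef_pos: [369.6, 305.1, 200.1]
orientation: [[0.193, 0.981, 0.001], [0.981, -0.193, -0.0], [-0.0, 0.001, -1.0]]
force: [0.4, -0.3, 0.0]
opening: 88.0
gripper_force: 0.0
```

```bash
python3 - <<'E'
from h import *
c=eyes.calibration('wrist');i=eyes.snapshot('wrist')
m=cv2.inRange(cv2.cvtColor(i,cv2.COLOR_RGB2HSV),(10,80,50),(30,255,255));m[270:]=0
n,l,s,ce=cv2.connectedComponentsWithStats(m)
for k in range(1,n):
    if s[k,4]>400:
        e=cv2.minEnclosingCircle(cv2.findNonZero((l==k).astype(np.uint8)));print(s[k],e,onz(c,*e[0],140))
E
python3 to.py 369 306.5 95
```

```text
[ 239  184   84   82 5395] ((280.5, 225.41111755371094), 42.188262939453125) [368.65429331 307.53682545 140.        ]
t 21.05 at [369.9 304.7 200. ] open 87.76235414152045 grip 0.0 rot [0.03 0.   0.03]
[369.  306.5  95. ] [  1.6  -1.3 105. ] len 105.0
```

To row units: 105 mm is 0.175, 104 mm is 0.1733.

Emit:
{"name": "inch_along", "arguments": {"offsets": [{"dx":0.0027,"dy":-0.0017,"dz":0.0417,"aperture":88},{"dx":0.0027,"dy":-0.0017,"dz":0.1,"aperture":88},{"dx":0.0027,"dy":-0.0017,"dz":0.15,"aperture":88},{"dx":0.0027,"dy":-0.0017,"dz":0.1733,"aperture":88},{"dx":0.0027,"dy":-0.0017,"dz":0.175,"aperture":88},{"dx":0.0027,"dy":-0.0017,"dz":0.175,"aperture":52},{"dx":0.0027,"dy":-0.0017,"dz":0.175,"aperture":52},{"dx":0.0027,"dy":-0.0017,"dz":0.175,"aperture":52},{"dx":0.0027,"dy":-0.0017,"dz":0.175,"aperture":52},{"dx":0.0027,"dy":-0.0017,"dz":0.175,"aperture":52}]}}

```text
t: 21.88
eef_pos: [369.0, 307.3, 95.8]
orientation: [[0.193, 0.981, 0.002], [0.981, -0.193, 0.001], [0.001, 0.002, -1.0]]
force: [-0.3, -1.7, 4.5]
opening: 60.9
gripper_force: 30.0
```

Emit:
{"name": "inch_along", "arguments": {"offsets": [{"aperture":52},{"aperture":52},{"aperture":52},{"dz":-0.0133,"aperture":52},{"dz":-0.0417,"aperture":52},{"dz":-0.1,"aperture":52},{"dz":-0.1583,"aperture":52},{"dz":-0.2167,"aperture":52},{"dz":-0.25,"aperture":52},{"dz":-0.25,"aperture":52}]}}

```text
t: 22.72
eef_pos: [369.6, 307.8, 249.2]
orientation: [[0.193, 0.981, 0.007], [0.981, -0.193, 0.003], [0.005, 0.006, -1.0]]
force: [0.3, 0.9, -3.1]
opening: 61.6
gripper_force: 30.0
```

```bash
python3 to.py 622.2 -171.9 245
```

```text
t 22.7167 at [369.6 307.8 249.2] open 61.60941773875366 grip 29.997584838420153 rot [ 0.35 -0.27  0.07]
[ 622.2 -171.9  245. ] [-422.   340.4    4.3] len 542.0
```

To row units: -250 mm is -0.4167, -222 mm is -0.37.

Emit:
{"name": "inch_along", "arguments": {"offsets": [{"dx":-0.0133,"dy":0.01,"aperture":52},{"dx":-0.0467,"dy":0.0367,"aperture":52},{"dx":-0.09,"dy":0.0717,"aperture":52},{"dx":-0.1367,"dy":0.11,"aperture":52},{"dx":-0.1833,"dy":0.1483,"aperture":52},{"dx":-0.23,"dy":0.1867,"aperture":52},{"dx":-0.2767,"dy":0.2233,"aperture":52},{"dx":-0.3233,"dy":0.2617,"aperture":52},{"dx":-0.37,"dy":0.3,"aperture":52},{"dx":-0.4167,"dy":0.3367,"aperture":52}]}}

```text
t: 23.55
eef_pos: [518.1, 20.5, 242.4]
orientation: [[0.194, 0.981, -0.004], [0.981, -0.194, 0.001], [-0.0, -0.004, -1.0]]
force: [1.4, 0.9, -2.6]
opening: 61.3
gripper_force: 30.0
```

Emit:
{"name": "inch_along", "arguments": {"offsets": [{"dx":-0.0467,"dy":0.0383,"aperture":52},{"dx":-0.0933,"dy":0.075,"aperture":52},{"dx":-0.14,"dy":0.1133,"aperture":52},{"dx":-0.1867,"dy":0.15,"aperture":52},{"dx":-0.2267,"dy":0.1833,"aperture":52},{"dx":-0.2567,"dy":0.2067,"aperture":52},{"dx":-0.2767,"dy":0.2233,"aperture":52},{"dx":-0.2867,"dy":0.2307,"aperture":52},{"dx":-0.2867,"dy":0.2307,"aperture":52},{"dx":-0.2867,"dy":0.2307,"aperture":52}]}}

```text
t: 24.38
eef_pos: [620.3, -172.3, 243.4]
orientation: [[0.193, 0.981, -0.002], [0.981, -0.193, 0.001], [0.001, -0.003, -1.0]]
force: [-0.2, 0.4, -3.6]
opening: 61.4
gripper_force: 30.0
```

Emit:
{"name": "inch_along", "arguments": {"offsets": [{"aperture":52},{"aperture":52}]}}

```text
t: 24.55
eef_pos: [620.7, -171.7, 244.9]
orientation: [[0.192, 0.981, -0.0], [0.981, -0.192, 0.0], [0.0, -0.0, -1.0]]
force: [-0.3, -0.9, -3.6]
opening: 61.5
gripper_force: 30.0
```

```bash
python3 to.py 622.2 -171.9 120
```

```text
t 24.55 at [ 620.7 -171.7  244.9] open 61.53488888141146 grip 29.997566286474466 rot [-0.01 -0.01  0.12]
[ 622.2 -171.9  120. ] [  0.    1.6 124.9] len 125.0
```

To row units: 122 mm is 0.2033, 118 mm is 0.1967.

Emit:
{"name": "inch_along", "arguments": {"offsets": [{"dy":0.0023,"dz":0.0333,"aperture":52},{"dy":0.0023,"dz":0.0833,"aperture":52},{"dy":0.0023,"dz":0.1367,"aperture":52},{"dy":0.0023,"dz":0.1767,"aperture":52},{"dy":0.0023,"dz":0.1967,"aperture":52},{"dy":0.0023,"dz":0.2033,"aperture":52},{"dy":0.0023,"dz":0.2033,"aperture":52},{"dy":0.0023,"dz":0.2033,"aperture":52},{"dy":0.0023,"dz":0.2033,"aperture":52},{"dy":0.0023,"dz":0.2033,"aperture":52}]}}

```text
t: 25.38
eef_pos: [622.9, -173.1, 124.3]
orientation: [[0.193, 0.981, 0.002], [0.981, -0.193, -0.001], [-0.001, 0.002, -1.0]]
force: [0.2, 0.2, -3.7]
opening: 61.6
gripper_force: 30.0
```

Emit:
{"name": "inch_along", "arguments": {"offsets": [{"dz":0.002,"aperture":52},{"dz":0.0042,"aperture":52},{"dz":0.0058,"aperture":52},{"dz":0.0058,"aperture":52},{"dz":0.0058,"aperture":52}]}}

```text
t: 25.8
eef_pos: [622.3, -172.9, 119.3]
orientation: [[0.193, 0.981, -0.0], [0.981, -0.193, 0.0], [0.0, -0.0, -1.0]]
force: [-0.0, -0.2, -2.2]
opening: 61.6
gripper_force: 30.0
```

```bash
python3 to.py 622.2 -171.9 117
```

```text
t 25.8 at [ 622.3 -172.9  119.3] open 61.64719857016853 grip 29.997573383152485 rot [-0.01 -0.    0.06]
[ 622.2 -171.9  117. ] [ 1.  -0.3  2.3] len 2.0
```

To row units: 2 mm is 0.0033, 1 mm is 0.0017.

Emit:
{"name": "inch_along", "arguments": {"offsets": [{"dx":0.0013,"dz":0.0017,"aperture":52},{"dx":0.0013,"dz":0.0033,"aperture":52},{"dx":0.0013,"dz":0.0033,"aperture":52},{"dx":0.0013,"dz":0.0033,"aperture":52}]}}

```text
t: 26.13
eef_pos: [622.5, -172.1, 117.2]
orientation: [[0.193, 0.981, -0.0], [0.981, -0.193, 0.0], [0.0, -0.0, -1.0]]
force: [-0.8, 0.4, -3.8]
opening: 61.5
gripper_force: 30.0
```

Emit:
{"name": "inch_along", "arguments": {"offsets": [{"dz":0.0012,"aperture":52},{"dz":0.0012,"aperture":52},{"dz":0.0012,"aperture":52}]}}

```text
t: 26.38
eef_pos: [622.6, -172.2, 116.9]
orientation: [[0.193, 0.981, 0.0], [0.981, -0.193, -0.0], [-0.0, 0.0, -1.0]]
force: [-1.5, 0.0, -0.3]
opening: 61.6
gripper_force: 30.0
```

Emit:
{"name": "inch_along", "arguments": {"offsets": [{"dz":0.0012,"aperture":52},{"dz":0.0012,"aperture":52},{"dz":0.0012,"aperture":52}]}}

```text
t: 26.63
eef_pos: [622.6, -172.3, 116.9]
orientation: [[0.193, 0.981, 0.001], [0.981, -0.193, -0.001], [-0.0, 0.001, -1.0]]
force: [-4.3, 0.7, 5.2]
opening: 61.1
gripper_force: 30.0
```

Contact. I'll release, retract and look.

Emit:
{"name": "inch_along", "arguments": {"offsets": [{"aperture":64},{"aperture":72},{"aperture":88},{"aperture":88},{"aperture":88},{"aperture":88},{"dz":-0.0133,"aperture":88},{"dz":-0.0583,"aperture":88},{"dz":-0.125,"aperture":88},{"dz":-0.175,"aperture":88}]}}

```text
t: 27.47
eef_pos: [622.6, -172.2, 224.1]
orientation: [[0.193, 0.981, 0.002], [0.981, -0.193, -0.001], [-0.0, 0.002, -1.0]]
force: [0.4, -1.3, 0.9]
opening: 88.0
gripper_force: 0.0
```

Emit:
{"name": "inch_along", "arguments": {"offsets": [{"dy":-0.0583,"aperture":88},{"dy":-0.125,"aperture":88},{"dy":-0.1917,"aperture":88},{"dy":-0.2583,"aperture":88},{"dy":-0.325,"aperture":88},{"dy":-0.375,"aperture":88},{"dy":-0.4,"aperture":88},{"dy":-0.4,"aperture":88}]}}

```text
t: 28.13
eef_pos: [385.2, -125.2, 221.9]
orientation: [[0.194, 0.981, 0.001], [0.981, -0.194, -0.001], [-0.001, 0.001, -1.0]]
force: [0.2, -0.6, 1.5]
opening: 87.8
gripper_force: 0.0
```

```bash
python3 - <<'E'
from h import *
np.set_printoptions(precision=1,suppress=True)
im={}
for n in('top','scene'):
    i=eyes.snapshot(n);cv2.imwrite(f'pics/{n}9.png',i[:,:,::-1]);im[n]=i,eyes.calibration(n)
P=np.array([[678,110],[659.6,16.1],[641.2,-78],[622.2,-171.9]])
def proj(c,X):
    v=np.linalg.inv(c['T'])@np.r_[X,1];K=np.array([[c['fx'],0,c['cx']],[0,c['fy'],c['cy']],[0,0,1]])
    return cv2.projectPoints(v[:3].reshape(1,1,3),np.zeros(3),np.zeros(3),K,np.array([c['k1'],0,0,0]))[0][0,0]
for p,h in zip(P,(65,88,113,140)):
    for n,(i,c) in im.items():
        e=blob(i,proj(c,np.r_[p,21+h]),'lid');print(h,n,e[0],e[1],onz(c,*e[0],21+h)[:2]-p)
E
```

```text
65 top (242.29708862304688, 156.39817810058594) (16.156766891479492, 17.301435470581055) [-1.  -0.3]
65 scene (275.2190856933594, 265.6900329589844) (19.54560089111328, 20.84831428527832) [4.  1.7]
88 top (277.9541320800781, 161.76397705078125) (18.35301399230957, 18.901132583618164) [-2.  -1.8]
88 scene (238.9782257080078, 236.1851806640625) (20.682485580444336, 21.881269454956055) [2.9 0.7]
113 top (314.6087341308594, 166.98867797851562) (20.247121810913086, 21.24393081665039) [-2.6 -0.8]
113 scene (204.15174865722656, 207.75973510742188) (20.87087631225586, 25.02873992919922) [3.  0.9]
140 top (353.9977722167969, 172.2130126953125) (22.22776985168457, 23.044506072998047) [-2.2 -1.6]
140 scene (170.36524963378906, 179.85472106933594) (19.885589599609375, 25.292268753051758) [4.  0.8]
```

View pics/scene9.png

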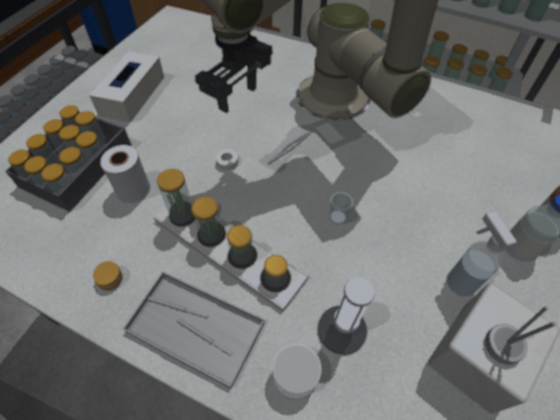

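View pics/top9.png

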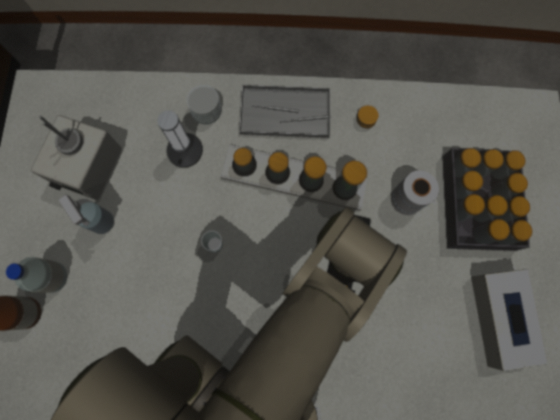

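Both views show the four jars upright on their pads, shortest by the lamp (scene lids at (275,266), (239,236), (204,208) and (170,180)). They are within about 3 mm of the pad centres, so I'm handing in.

```bash
python3 -c "
from station import ctrl, eyes, sense
print(ctrl.sign_off())"
```

```text
the job is handed in; nothing more can be done
None
```

The job is handed in at about 28 s: all four jars stand upright and released on their pads, shortest next to the lamp and tallest farthest from it, each about 3 mm from its pad's centre by the cameras; no verdict was returned.

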